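Refit the spice carousel's grip and bring the mill round

ROBOT

A 7-joint arm with a two-finger parallel gripper is mounted at the origin on a cart in front of the work surface, level with it; the furniture and walls round the work are solid. World frame = base frame: x ahead of the robot, y to its left, z up, the work surface at z = 0. Lengths are in mm, angles in rad, forces in N, time in s.
With the tool pointing down it reaches from about 400 to 850 mm from the base axis. Payload 10.4 kg.
Tool frame: the origin (TCP) lies between the finger pads; the fingertips stand 14 mm ahead of it and the grasp point (between the pads) lies 5 mm behind it; z points along the fingers, y is the line along which they close (so a half turn about z gives the same grasp; the last joint's range is limited). The gripper opens to 87 mm and grips with 3 to 60 N. Pads are 19 mm wide; open, the fingers measure 117 mm over their backs; the gripper's body (75 mm by 190 mm) begins 51 mm behind the grasp point.
Start: joints at [1.303, 0.332, -0.065, 1.46, 0.022, 1.35, -0.088], TCP at [151.497, -606.382, 236.576] pointing down, gripper open.
Joint ranges: [-2.6, 2.6], [-0.5, 2.12], [-1.47, 1.34], [0.16, 2.42], [-1.27, 4.41], [0.06, 2.06], [-2.6, 2.6]. Speed limits (rad/s): [2.22, 2.22, 2.79, 2.79, 3.14, 3.14, 3.14].

INTERFACE

Orientations are given as a unit quaternion [w, x, y, z].
In Python, from station import arm gives the robot as it stands. Calls block until the motion is done:
- arm.goto(position, orientation): joint-space move of the TCP to a pose.
- arm.servo_line(position, frame=None, max_speed=150, until_force=None): straight line of the TCP; frame=None keeps the orientation; max_speed is the mean speed in mm/s. With until_force (N) it stops when the force on the tool has changed by that much, and returns True; else False.
- arm.move_j(angles): joint-space move.
- arm.let_go() and arm.gripper_close(strength=None): open the fingers fully, or close them until they stop; strength is the grip in N (None keeps the last).
- arm.pause(seconds).
- arm.inverse_kinematics(position, orientation): joint angles nearest the present ones, or None.
- arm.get_state(): the state.
- arm.snapshot(name): name is "scene" or "top"; returns the picture (400x640x3 uint8, red, green, blue); there is no depth.
- arm.camera_model(name): a dict with "fx", "fy", "cx", "cy" (pixels), "D" ([k1, k2, p1, p2, k3] as OpenCV has them; the pictures are not rectified), "rvec" (rotation vector, rad) and "tvec" (3), from world to camera coordinates, as OpenCV has them. Camera axes: x right, y down, z forward; pixel columns grow to the right and rows downward; lengths in mm; the calibration is good to about 2 mm. A picture is of the moment at which its call begins. camera_model takes no time and is no camera call.
A pose or a line that the arm cannot do raises arm.IKError and nothing moves.
- arm.hand_in(): hands the job in; it is judged then, once.
The state is a dict: "clock": time; "qpos": joint angles; "joint_vel": joint speeds; "joint_efforts": joint torques, N m; "eef_pos": TCP position; "orientation": TCP orientation; "wrist_force": force on the tool from outside, world axes, zero at the start; "wrist_torque": the same for the moment, N m; "gripper_width": opening from 0.0 (shut) to 1.0 (fully open); "finger_force": force on a finger pad.
Only numpy, scipy, OpenCV 4.12 (cv2) and the standard library are available. Lean on these libraries where they do the work, as an engineer would, in place of code of your own. Each camera call takes 0.05 s, during which the arm holds its last target. There are 200 camera calls.

TASK

The wooden grip of the spice carousel is off and stands on the worktop: slide it over the square end of the carousel's upright shaft, all the way down onto the brass collar. Then turn the carousel by this grip, gently and without touching the jars or the tray, until the tall steel pepper mill stands right behind the brass front pointer, and finish while still gripping it to hold the turntable still so that I can take the mill out. Leave all jars standing and do not push the matchbox on the worktop aside.

Things in the scene. Friction and masses are not known exactly. Their poses are not given: they have to be found in the camera images.
- grip_sleeve: square wooden sleeve with brass ends, the carousel's turning grip, 42 x 42 mm over the flats, 80 mm tall, 0.14 kg, standing upright on the worktop. A square bore of 23 x 23 mm, parallel to the flats, runs right through; both ends alike. Origin: centre of its underside; x and y square to the flats, z up
- turntable: round dark wooden tray, 204 mm across, 30 mm high rim, turns any number of turns both ways with light drag (0.06 N m + 0.15 N m per rad/s). Origin: on the vertical axis at the tray's underside, 16 mm above the worktop; x, y turn with it. In its middle a steel shaft with a 20.5 mm square end, 68 mm long, flats square to x and y, last 10 mm tapered to 13.5 mm; top 222 mm above the origin
- shaft_shoulder (a point): middle of the top of the brass collar (40 mm wide) on the shaft, below its square end, on the axis, 170 mm above the worktop: the sleeve's underside rests here, its top is then 250 mm above the worktop. The sleeve drives the turntable with up to about 7 degrees of play either way
- carousel_foot: fixed round foot under the tray, with the turning axis through its origin (on the worktop); it does not turn. Its -x axis points along the brass pointer, from the axis to the front
- front_pointer (a point): tip of the brass front pointer, a 14 mm wide upturned tongue on the fixed foot, 113 mm in front of the turning axis, 28 mm above the worktop
- mill: tall slim steel pepper mill with a narrow neck, 45 mm across, 167 mm tall, the tallest piece on the turntable (its top is 191 mm above the worktop); stands loose in one of the six compartments of the tray, its middle 67 mm from the turning axis. Origin: centre of its underside
- jar_a: spice jar 41 x 41 x 125 mm with screw lid, loose on the turntable, 67 mm from its axis; origin: centre of its underside, z up
- jar_b: spice jar like jar_a
- jar_c: spice jar like jar_a
- jar_d: round peppercorn jar, 46 mm across, 99 mm tall, on the turntable like jar_a
- jar_e: round spice jar, 45 mm across, 106 mm tall, on the turntable like jar_a
- matchbox: matchbox lying on the worktop, 37 x 56 x 16 mm, bystander

How it is judged (in metres and radians):
On the way:
1. the grip sleeve is seated on the shaft: its underside within 4 mm of the collar, upright, over the square end (horizontal distance between grip_sleeve and shaft_shoulder below 0.004 m and z of grip_sleeve in the frame of shaft_shoulder below 0.004 m and angle between grip_sleeve's own z axis and vertical below 0.06 rad), for 0.2 s.
At the end, for the whole second after the job is handed in: Sleeve on the collar (within 4 mm, upright); the mill's middle within 10 mm of the line from the axis through the pointer, on the pointer's side; turntable still (below 0.08 rad/s); fingers still grip the sleeve (over 2 N); mill and all five jars upright (all of step 1 and y of mill in the frame of carousel_foot between -0.01 and 0.01 m and x of mill in the frame of carousel_foot below -0.045 m and angular speed of turntable below 0.08 rad/s and contact force between the fingers and grip_sleeve above 2 N and horizontal distance between mill and turntable below 0.085 m and angle between each of mill, jar_a, jar_b, jar_c, jar_d, jar_e's own z axis and vertical below 0.1 rad); the arm keeps its last pose, push and grip.
It fails at once if the robot presses on the tray, its shaft, the mill or a jar with more than 2 N (contact force between any of the fingers, the arm and turntable above 2 N or contact force between any of the fingers, the arm and mill above 2 N or contact force between any of the fingers, the arm and jar_a above 2 N or contact force between any of the fingers, the arm and jar_b above 2 N or contact force between any of the fingers, the arm and jar_c above 2 N or contact force between any of the fingers, the arm and jar_d above 2 N or contact force between any of the fingers, the arm and jar_e above 2 N).
It fails at once if the mill or a jar topples (angle between any of mill, jar_a, jar_b, jar_c, jar_d, jar_e's own z axis and vertical above 0.4 rad).
It fails at once if the matchbox is pushed more than 30 mm (distance of matchbox from where it was at the start of the episode above 0.03 m).
It fails at once if the turntable is whirled round faster than 3 rad/s (angular speed of turntable above 3 rad/s).
It also fails if it takes over 72 s, if anything falls off the work surface, if the arm or the gripper's body presses on something with over 40 N, if the wrist force passes 120 N, or if a joint passes its speed limit or range.

## Working session

There is one attempt and no reset: what is moved stays moved. The work goes in short steps, each a Python script; the robot and the scene stay as the last script left them, time stands still between calls to the robot, and variables do not carry over. Pictures are saved under pics/ and viewed, at most 10 in all, crops included, and the job is handed in when it is done.

```bash
mkdir -p pics; ls; python3 - <<'E'
from station import arm
import cv2
for n in("scene","top"):
    cv2.imwrite(f"pics/{n}0.png",arm.snapshot(n)[:,:,::-1]); print(arm.camera_model(n))
s=arm.get_state();print(s)
E
```

```text
pics
{'fx': 445.6597100624796, 'fy': 445.6597100624796, 'cx': 316.8546923071674, 'cy': 198.55435225781446, 'D': array([-0.03757803,  0.        ,  0.        ,  0.        ,  0.        ]), 'rvec': array([ 1.95814711, -0.68752499,  0.3871521 ]), 'tvec': array([-350.25714618,  268.34885698,  643.52474951])}
{'fx': 366.10582382143366, 'fy': 366.10582382143366, 'cx': 320.25613427733623, 'cy': 198.34912485125662, 'D': array([-0.03998084,  0.        ,  0.        ,  0.        ,  0.        ]), 'rvec': array([ 2.22060405, -2.15783223,  0.06660291]), 'tvec': array([ 46.40771655, 502.86551388, 961.58453132])}
{'clock': 0.1, 'qpos': array([ 1.3034125 ,  0.33278827, -0.06469203,  1.46082286,  0.02160518,
        1.34989765, -0.08853263]), 'joint_vel': array([-0.00024264, -0.00161414,  0.0012723 , -0.00132487, -0.00025928,
       -0.00088864,  0.00148856]), 'joint_efforts': array([ 2.08323712e-03, -6.24542785e+01,  2.48686352e-02, -3.90715384e+01,
       -6.15247199e-02,  3.66190681e-02,  8.56269526e-05]), 'eef_pos': array([ 151.38279188, -606.0670904 ,  235.86267207]), 'orientation': array([-6.01176737e-04,  9.92520524e-01,  1.22076360e-01, -1.05155117e-04]), 'wrist_force': array([-0.80421578,  0.31788264, -0.01242671]), 'wrist_torque': array([0.03190296, 0.02097178, 0.04315879]), 'finger_force': 0.0, 'gripper_width': 0.999164943045507}
```

View pics/scene0.png

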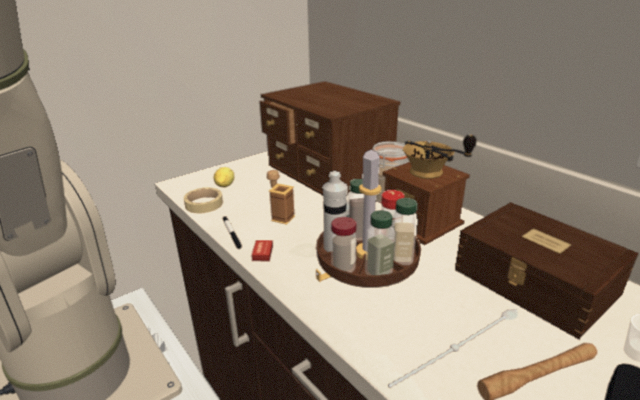

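View pics/top0.png

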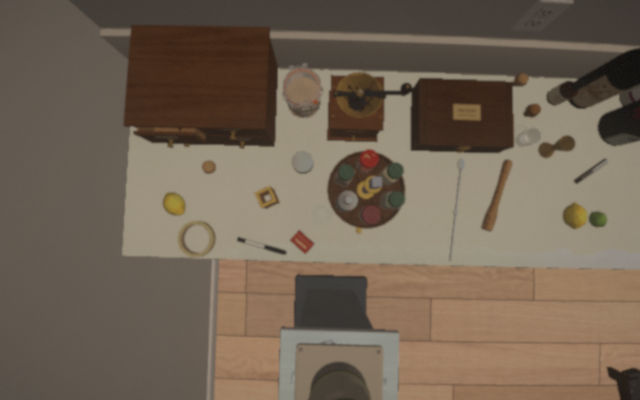

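The scene view shows the carousel, with the shaft at about (371,160) and the mill at (336,190), plus the sleeve at (283,205) and the red matchbox at (262,250). In the top view the sleeve is at (266,197), the shaft top at (376,183), the mill at (348,200), the pointer at (359,230) and the matchbox at (302,242). Next I'll enlarge these areas.

```bash
python3 - <<'E'
import cv2,numpy as np
t=cv2.imread("pics/top0.png");s=cv2.imread("pics/scene0.png")
a=cv2.resize(t[140:250,240:420],None,fx=4.4,fy=4.4,interpolation=cv2.INTER_CUBIC)
cv2.imwrite("pics/c1.png",a)
b=cv2.resize(s[140:290,240:440],None,fx=4,fy=4,interpolation=cv2.INTER_CUBIC)
cv2.imwrite("pics/c2.png",b)
E
```

```text
(no output)
```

View pics/c1.png

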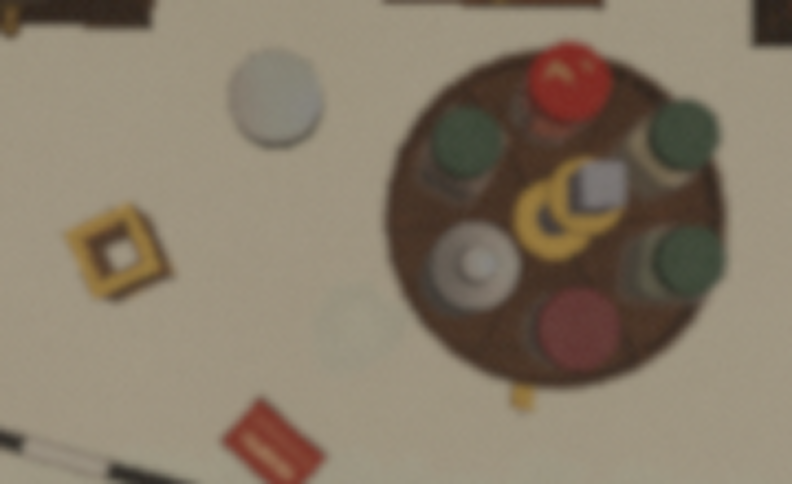

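View pics/c2.png

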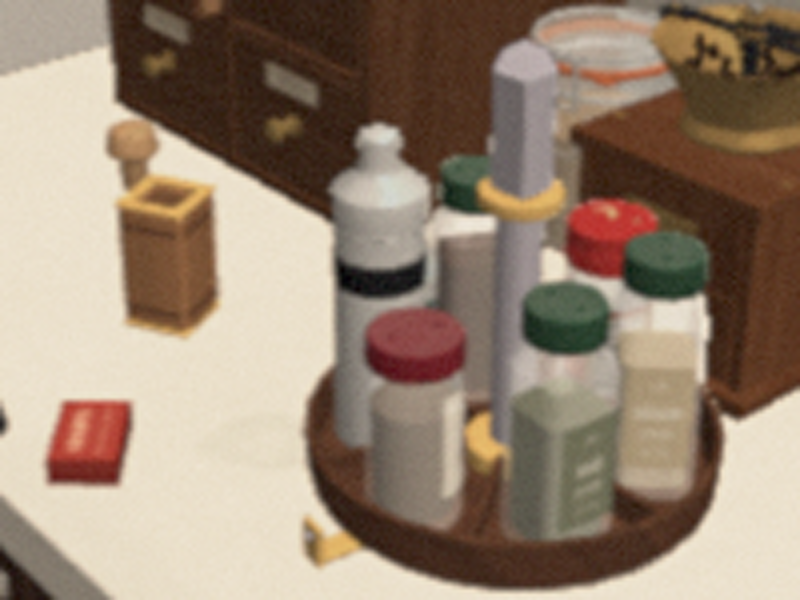

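The crops give clear features. In c1 the sleeve top has corners (66,235), (132,203), (168,268) and (104,298), the shaft top is centred at (604,185), the mill knob is at (480,263) and the pointer tip is at (521,400). In c2 the sleeve top corners are (118,197), (150,175), (214,185) and (182,210), the collar is at (521,192), the mill knob top is at (379,128) and the pointer tip is at (310,520).

```bash
cat > h.py <<'E'
import cv2,numpy as np
from station import arm
from scipy.optimize import least_squares
C={n:arm.camera_model(n) for n in("scene","top")}
def K(n):
    c=C[n];return np.array([[c['fx'],0,c['cx']],[0,c['fy'],c['cy']],[0,0,1]])
def proj(n,P):
    c=C[n];return cv2.projectPoints(np.array(P,float).reshape(-1,3),c['rvec'],c['tvec'],K(n),c['D'])[0].reshape(-1,2)
def ray(n,px,z):
    c=C[n];R=cv2.Rodrigues(c['rvec'])[0]
    u=cv2.undistortPoints(np.array(px,float).reshape(-1,1,2),K(n),c['D']).reshape(-1,2)
    d=np.c_[u,np.ones(len(u))]@R; o=-R.T@c['tvec']
    return o+d*((z-o[2])/d[:,2])[:,None]
c1=lambda p:(np.array(p,float)+.5)/4.4-.5+[240,140]
c2=lambda p:(np.array(p,float)+.5)/4-.5+[240,140]
def R(a):return np.array([[np.cos(a),-np.sin(a)],[np.sin(a),np.cos(a)]])
def Q(yaw): # tool down, tool y axis at angle yaw+90deg of world ; x at yaw
    return np.array([0,np.cos(yaw/2),np.sin(yaw/2),0])
E
python3 - <<'E'
from h import *
np.set_printoptions(precision=1,suppress=True)
st=ray("top",c1([(66,235),(132,203),(168,268),(104,298)]),80); ss=ray("scene",c2([(118,197),(150,175),(214,185),(182,210)]),80)
for n,s in(("top",st),("scene",ss)):
    d=np.roll(s,-1,0)-s
    print(n,"sleeve",s.mean(0)[:2],np.linalg.norm(d,axis=1),np.degrees(np.arctan2(d[:,1],d[:,0]))%90)
print("tray",ray("top",c1([(386,217),(726,217),(556,47),(556,388)]),46)[:,:2])
print("shaft top",ray("top",c1([(604,185)]),238)[:,:2]); sq=ray("top",c1([(583,163),(622,160),(628,203),(588,207)]),238)
d=np.roll(sq,-1,0)-sq;print(np.linalg.norm(d,axis=1),np.degrees(np.arctan2(d[:,1],d[:,0]))%90)
print("collar",ray("scene",c2([(521,192)]),170)[:,:2])
print("mill",ray("top",c1([(480,263)]),191)[:,:2],ray("scene",c2([(379,128)]),191)[:,:2])
print("ptr",ray("top",c1([(521,400)]),28)[:,:2],ray("scene",c2([(308,520)]),28)[:,:2])
print("jars",ray("top",c1([(467,143),(570,83),(683,135),(689,261),(578,330)]),125)[:,:2])
print("jar lids heights vary;match",ray("top",c1([(275,443)]),16)[:,:2])
E
```

```text
top sleeve [497.7 195.4] [41.6 42.4 40.  42. ] [27.6 30.9 26.8 33.2]
scene sleeve [501.7 203.9] [32.4 40.9 35.3 41.7] [22.4 30.5 24.2 26.4]
tray [[ 524.4   43.1]
 [ 530.2 -157.4]
 [ 628.5  -55. ]
 [ 426.9  -59.1]]
shaft top [[525.5 -55.7]]
[18.5 20.5 18.9 20.9] [6.1 8.9 7.4 7.6]
collar [[525.9 -57.4]]
mill [[490.   -1.9]] [[492.5   2.7]]
ptr [[418.9 -40.7]] [[415.4 -37.3]]
jars [[ 558.9    1.7]
 [ 593.3  -53.4]
 [ 566.7 -115.3]
 [ 498.3 -119.6]
 [ 459.5  -60.4]]
jar lids heights vary;match [[388.6 105.7]]
```

```bash
python3 - <<'E'
from h import *
np.set_printoptions(precision=2,suppress=True)
for k in range(4):
    print(k)
    for p,y in(((498,196,120),29),((498,196,55),29),((526,-56.5,330),5),((526,-56.5,225),5),((526,-56.5,225),35),((526,-56.5,225),62)):
        print(p,y,arm.inverse_kinematics(np.array(p,float),Q(np.radians(y+90*k))))
E
```

```text
0
(498, 196, 120) 29 [ 0.36  0.4  -0.97  1.8   0.36  1.14 -1.79]
(498, 196, 55) 29 [ 0.14  0.41 -0.71  1.86  0.32  0.99 -1.76]
(526, -56.5, 330) 5 [ 0.71  0.15 -0.76  1.53  0.1   1.51 -1.54]
(526, -56.5, 225) 5 [ 0.7   0.2  -0.76  1.7   0.14  1.3  -1.57]
(526, -56.5, 225) 35 [ 0.71  0.2  -0.77  1.7   0.15  1.3  -1.05]
(526, -56.5, 225) 62 [ 0.72  0.21 -0.78  1.7   0.15  1.3  -0.58]
1
(498, 196, 120) 29 [ 0.54  0.55 -1.25  1.79  0.56  1.22 -0.37]
(498, 196, 55) 29 [ 0.47  0.62 -1.15  1.85  0.63  1.11 -0.41]
(526, -56.5, 330) 5 [ 0.75  0.16 -0.82  1.53  0.12  1.51  0.02]
(526, -56.5, 225) 5 [ 0.73  0.21 -0.8   1.7   0.15  1.3  -0.01]
(526, -56.5, 225) 35 [ 0.75  0.21 -0.82  1.7   0.16  1.3   0.51]
(526, -56.5, 225) 62 [ 0.77  0.22 -0.84  1.7   0.17  1.3   0.98]
2
(498, 196, 120) 29 [ 0.53  0.54 -1.24  1.79  0.55  1.21  1.21]
(498, 196, 55) 29 [ 0.52  0.68 -1.24  1.84  0.71  1.15  1.1 ]
(526, -56.5, 330) 5 [ 0.77  0.16 -0.83  1.52  0.12  1.51  1.59]
(526, -56.5, 225) 5 [ 0.78  0.22 -0.85  1.69  0.17  1.3   1.55]
(526, -56.5, 225) 35 [ 1.06  0.36 -1.23  1.69  0.34  1.35  1.94]
(526, -56.5, 225) 62 [ 1.06  0.36 -1.23  1.69  0.34  1.35  2.42]
3
(498, 196, 120) 29 [-1.49  0.58  1.33  1.89 -0.62  1.18 -2.57]
(498, 196, 55) 29 [-1.38  0.61  1.17  1.93 -0.65  1.04 -2.56]
(526, -56.5, 330) 5 None
(526, -56.5, 225) 5 None
(526, -56.5, 225) 35 [-0.83  0.16  0.95  1.77 -0.14  1.28 -2.38]
(526, -56.5, 225) 62 [ 0.67  0.2  -0.73  1.7   0.13  1.3  -2.14]
```

```bash
python3 - <<'E'
from h import *
np.set_printoptions(precision=2,suppress=True)
q=Q(np.radians(119))
p=arm.get_state()['eef_pos'];p[2]=420
arm.servo_line(p,max_speed=250)
arm.goto(np.array([498,196,420.]),q)
arm.servo_line(np.array([498,196,150.]),max_speed=200)
im=arm.snapshot("top");i2=arm.snapshot("scene")
a=cv2.resize(im[130:270,200:330],None,fx=4,fy=4,interpolation=cv2.INTER_CUBIC)
b=cv2.resize(i2[130:280,220:350],None,fx=4,fy=4,interpolation=cv2.INTER_CUBIC)
h=min(len(a),len(b));cv2.imwrite("pics/d.png",np.hstack([a[:h,:395],b[:h,:400]])[:,:,::-1])
s=arm.get_state();print(s['clock'],s['eef_pos'],s['qpos'],s['wrist_force'])
E
```

```text
5.65 [498.42 196.21 150.83] [ 0.59  0.55 -1.33  1.76  0.56  1.28 -0.37] [ 0.01 -0.27  0.57]
```

View pics/d.png

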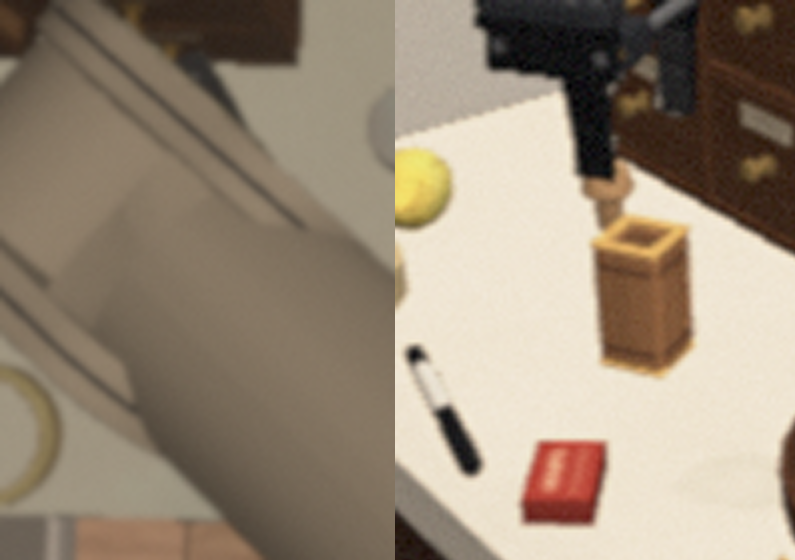

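The fingers straddle the sleeve: tips at about (600,170) and (680,110), sleeve top at (642,238). I'll lower and grasp.

```bash
python3 - <<'E'
from h import *
np.set_printoptions(precision=2,suppress=True)
print(arm.servo_line(np.array([499,198,55.]),max_speed=100,until_force=8))
arm.gripper_close(25); s=arm.get_state();print(s['clock'],s['eef_pos'],s['gripper_width']*87,s['finger_force'],s['wrist_force'])
arm.servo_line(np.array([499,198,330.]),max_speed=150)
arm.goto(np.array([526,-56.5,325.]),Q(np.radians(95)))
arm.pause(.3)
im=arm.snapshot("top");i2=arm.snapshot("scene")
cv2.imwrite("pics/e_top.png",im[:,:,::-1]);cv2.imwrite("pics/e_sc.png",i2[:,:,::-1])
b=cv2.resize(i2[70:220,300:440],None,fx=4,fy=4,interpolation=cv2.INTER_CUBIC);cv2.imwrite("pics/e.png",b[:,:,::-1])
s=arm.get_state();print(s['clock'],s['eef_pos'],s['qpos'],s['wrist_force'],s['wrist_torque'],s['finger_force'],s['gripper_width']*87)
E
```

```text
False
7.5667 [499.   197.97  54.99] 42.023769365275434 24.681242584103984 [ 0.11 -0.75 -0.35]
10.95 [526.04 -55.93 325.02] [ 1.13  0.33 -1.36  1.52  0.33  1.55 -0.14] [ 0.06  0.67 -1.36] [-0.01 -0.08  0.02] 24.682076597848663 41.92453924050223
```

View pics/e.png

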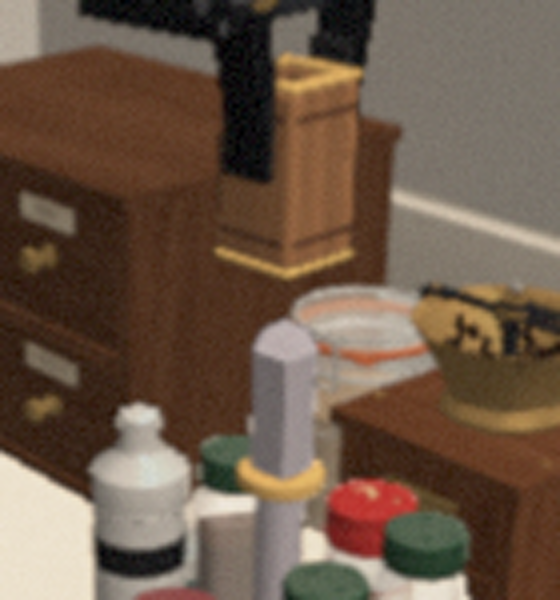

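```bash
python3 - <<'E'
from h import *
np.set_printoptions(precision=1,suppress=True)
f=lambda p:(np.array(p,float)+.5)/4-.5+[300,70]
g=ray("scene",f([(216,251),(288,276),(354,249)]),270)
print("bottom",g[:,:2],"mid LR",(g[0]+g[2])[:2]/2, np.linalg.norm(np.diff(g,axis=0),axis=1))
d=np.diff(g,axis=0);print(np.degrees(np.arctan2(d[:,1],d[:,0])))
print("tip view",ray("scene",f([(287,322)]),238)[:,:2],"collar",ray("scene",f([(281.5,475)]),170)[:,:2])
print("px/mm", (proj("scene",[(526,-56.5,270),(536,-56.5,270),(526,-46.5,270)])))
# image-model fit: sleeve centre & yaw
from scipy.optimize import least_squares
obs=f([(216,251),(288,276),(354,249)])
c0=np.array([[-21,21],[-21,-21],[21,-21]])
r=least_squares(lambda v:(proj("scene",np.c_[c0@R(v[2]).T+v[:2],np.full(3,270)])-obs).ravel(),[526,-56,.09]);print(r.x[:2],np.degrees(r.x[2]),r.fun)
# shaft fit: edges of square at z=228 (left, front?, right) 
t=cv2.imread("pics/top0.png")
E
```

```text
bottom [[512.1 -26.6]
 [513.5 -69.8]
 [558.8 -64.1]] mid LR [535.4 -45.3] [43.2 45.6]
[-88.1   7.1]
tip view [[534.3 -49.3]] collar [[523.9 -59.8]]
px/mm [[371.5 135. ]
 [375.6 133.7]
 [367.4 133.5]]
[534.5 -46.1] 4.037370777054177 [ 0.   0.   0.1 -0.4 -0.1  0.4]
```

The sleeve is held above the shaft, with bottom corners at (216,250), (288,275) and (354,249) and the shaft tip at (286,325). It sits about 3 mm to +y, so I'll correct that and descend, watching the force.

```bash
python3 - <<'E'
from h import *
np.set_printoptions(precision=2,suppress=True)
def st(l):
    s=arm.get_state();print(l,s['clock'],s['eef_pos'],s['wrist_force'],s['wrist_torque'],round(s['finger_force'],1))
arm.servo_line(np.array([526.3,-58.7,325.]),max_speed=60);st('a')
for z in (290,280,272,262):
    r=arm.servo_line(np.array([526.3,-58.7,z]),max_speed=40,until_force=6);st((z,r))
    if r: break
i2=arm.snapshot("scene")
b=cv2.resize(i2[100:220,300:420],None,fx=4,fy=4,interpolation=cv2.INTER_CUBIC);cv2.imwrite("pics/f.png",b[:,:,::-1])
E
```

```text
a 11.2 [526.32 -58.98 324.94] [ 0.74 -0.31 -1.12] [-0.02 -0.09 -0.03] 24.7
(290, False) 12.225 [526.44 -58.64 290.25] [-0.4   0.81 -1.32] [-0.01 -0.12  0.01] 24.7
(280, False) 12.625 [526.15 -58.73 279.73] [ 0.17  0.04 -1.59] [-0.01 -0.08  0.01] 24.7
(272, False) 12.975 [526.15 -58.7  271.74] [ 0.29  0.05 -2.55] [ 0.01 -0.16  0.07] 24.7
(262, False) 13.375 [526.18 -58.73 261.77] [-0.02 -1.06 -1.01] [-0.03 -0.06  0.01] 24.7
```

View pics/f.png

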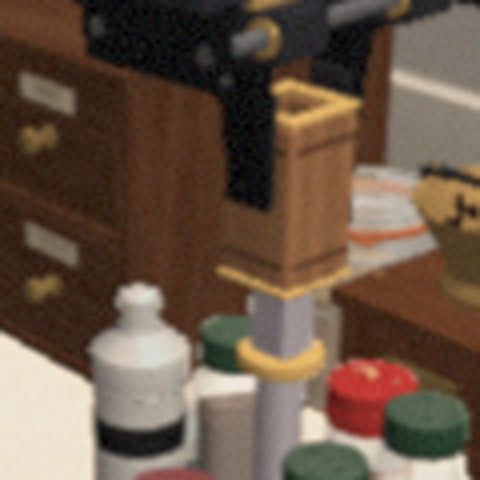

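The sleeve has slid over the square end without resistance: its underside edge is at (285,290), just above the collar at (281,355). I'll seat it now.

```bash
python3 - <<'E'
from h import *
np.set_printoptions(precision=2,suppress=True)
def st(l):
    s=arm.get_state();print(l,s['clock'],s['eef_pos'],s['wrist_force'],s['wrist_torque'],round(s['finger_force'],1))
for z in (245,232,221):
    r=arm.servo_line(np.array([526.3,-58.7,z]),max_speed=30,until_force=7);st((z,r))
    if r: break
arm.pause(.4);st('rest')
i2=arm.snapshot("scene")
b=cv2.resize(i2[100:250,300:420],None,fx=4,fy=4,interpolation=cv2.INTER_CUBIC);cv2.imwrite("pics/g.png",b[:,:,::-1])
E
```

```text
(245, False) 14.1417 [526.34 -58.67 245.07] [ 0.6   0.16 -0.99] [-0.09 -0.07 -0.04] 24.7
(232, False) 14.725 [526.3  -58.66 231.97] [-0.36  0.16 -1.07] [-0.02 -0.1   0.02] 24.7
(221, True) 15.05 [526.57 -58.69 224.3 ] [ 1.   -0.99  2.29] [-0.14 -0.24 -0.01] 24.8
rest 15.45 [526.53 -58.74 224.3 ] [2.49 0.02 2.5 ] [ 0.06 -0.79 -0.03] 24.8
```

View pics/g.png

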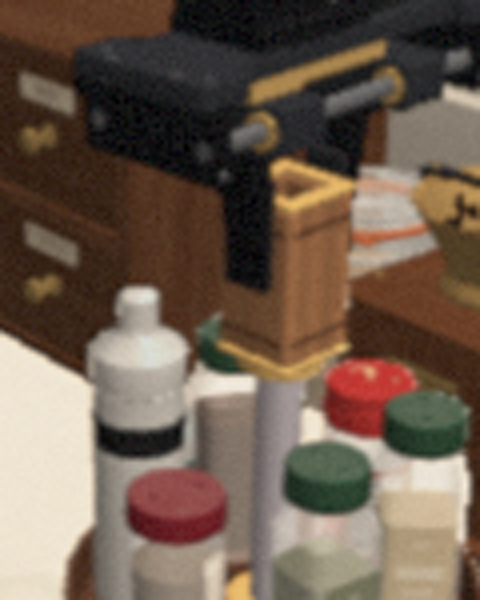

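Seated at z = 224.3 against the expected 225. Next I'll turn in small steps about the axis, checking time, torque and mill position.

```bash
cat >> h.py <<'E'
AX=np.array([526.4,-56.2]);S=2.6;Z=224.2
def turn(a,**k):
    r=np.radians(a);p=AX-S*np.array([np.cos(r),np.sin(r)])
    arm.servo_line(np.array([*p,Z]),Q(r),**k)
def st(l):
    s=arm.get_state();print(l,round(s['clock'],2),s['eef_pos'],s['wrist_force'],s['wrist_torque'],round(s['finger_force'],1))
E
python3 - <<'E'
from h import *
np.set_printoptions(precision=2,suppress=True)
for a in range(97,126,2):
    turn(a,max_speed=5)
    if a%4==1: st(a)
arm.pause(.3)
im=arm.snapshot("scene");cv2.imwrite("pics/h_sc.png",im[:,:,::-1]);cv2.imwrite("pics/h_top.png",arm.snapshot("top")[:,:,::-1]);st('end')
a=cv2.resize(im[140:290,290:440],None,fx=4,fy=4,interpolation=cv2.INTER_CUBIC);cv2.imwrite("pics/h.png",a[:,:,::-1])
E
```

```text
97 15.76 [526.64 -58.86 224.28] [-0.44 -0.3   3.8 ] [-0.08 -0.2   0.01] 24.8
101 16.26 [526.91 -58.65 224.27] [ 0.69 -0.17  5.35] [-0.01 -0.3   0.07] 24.8
105 16.76 [527.11 -58.3  224.27] [0.53 3.09 5.24] [ 0.44 -0.27  0.1 ] 24.8
109 17.26 [527.24 -58.27 224.28] [-0.12  2.16  4.87] [ 0.56 -0.32  0.06] 24.8
113 17.76 [527.41 -58.22 224.28] [0.3  2.89 5.25] [ 0.53 -0.25  0.04] 24.8
117 18.26 [527.54 -58.15 224.27] [-0.85  2.44  5.47] [ 0.61 -0.23  0.04] 24.8
121 18.76 [527.68 -58.07 224.26] [-0.22  1.85  6.4 ] [ 0.59 -0.19  0.06] 24.8
125 19.26 [527.79 -58.   224.26] [-0.94  1.81  5.56] [ 0.59 -0.06  0.07] 24.8
end 19.66 [527.78 -58.01 224.26] [-0.26  2.83  6.07] [ 0.56 -0.13  0.08] 24.8
```

View pics/h.png

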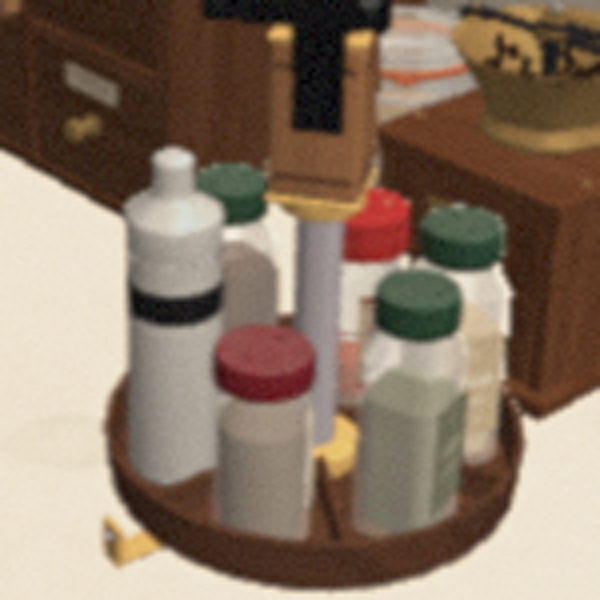

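The mill has come round, with its knob top at crop (173,152) and the pointer tip at (108,520). I'll compute its angle and finish the turn.

```bash
python3 - <<'E'
from h import *
np.set_printoptions(precision=2,suppress=True)
f=lambda p:(np.array(p,float)+.5)/4-.5+[290,140]
m=ray("scene",f([(173,152)]),191)[0,:2]; print(m,np.linalg.norm(m-AX),np.degrees(np.arctan2(*(m-AX)[::-1])))
# prediction of knob centre in scene vs mill angle
for a in (123.5,135,140,145,150,171): 
    x=AX+67*np.array([np.cos(np.radians(a)),np.sin(np.radians(a))]);print(a,(proj("scene",[[*x,191]])[0]-[290,140]+.5)*4-.5)
E
```

```text
[473.66 -15.67] 66.51074942511734 142.4573779889703
123.5 [178.01 131.83]
135 [172.42 143.88]
140 [171.8  149.32]
145 [172.31 154.83]
150 [173.97 160.36]
171 [193.6  182.87]
```

```bash
python3 - <<'E'
from h import *
np.set_printoptions(precision=2,suppress=True)
for a in list(range(127,154,2)):
    turn(a,max_speed=5)
st(a);arm.pause(.4)
im=arm.snapshot("scene");st('end')
t=arm.snapshot("top")
a=cv2.resize(im[140:290,290:440],None,fx=4,fy=4,interpolation=cv2.INTER_CUBIC)
cv2.imwrite("pics/i.png",a[:,:,::-1]);cv2.imwrite("pics/i_top.png",t[:,:,::-1])
E
```

```text
153 23.16 [528.52 -57.19 224.28] [-1.28  0.79  6.14] [0.52 0.06 0.07] 24.8
end 23.61 [528.52 -57.19 224.27] [-0.86  1.82  7.52] [0.47 0.08 0.1 ] 24.8
```

View pics/i.png

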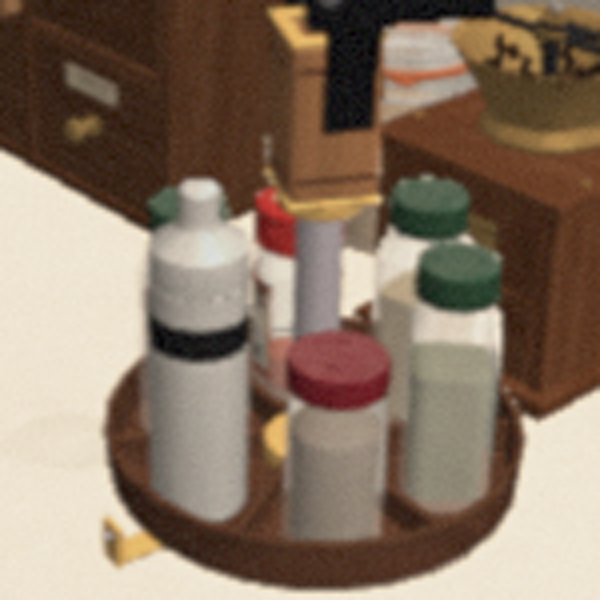

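```bash
python3 - <<'E'
from h import *
np.set_printoptions(precision=1,suppress=True)
f=lambda p:(np.array(p,float)+.5)/4-.5+[290,140]
g=lambda P:(proj("scene",P)-[290,140]+.5)*4-.5
print("shaft px",g([[*AX,130]]),"obs 318.5; pointer pred at 171deg",g([[*(AX+113*np.array([np.cos(np.radians(171)),np.sin(np.radians(171))])),28]]))
for a in (166,169,171,173,175,177):
    x=AX+67*np.array([np.cos(np.radians(a)),np.sin(np.radians(a))]);print(a,g([[*x,191],[*x,60]]).ravel())
p=ray("scene",f([(200,184)]),191)[0,:2]-AX;print(p,np.hypot(*p),np.degrees(np.arctan2(p[1],p[0])))
E
```

```text
shaft px [[317.  268.2]] obs 318.5; pointer pred at 171deg [[108.6 521.7]]
166 [187.1 177.7 187.4 429.5]
169 [190.9 180.8 190.9 433.2]
171 [193.6 182.9 193.5 435.7]
173 [196.5 184.9 196.2 438.1]
175 [199.6 186.8 199.  440.4]
177 [202.8 188.8 202.  442.8]
[-64.8   7.8] 65.27253258730136 173.10275182983293
```

The mill is at about 173–174° and the pointer at about 171°, so it is 2–4 mm off the line against the 10 mm limit. The grip is holding at 24.8 N and everything is still, so I'm handing in.

```bash
python3 -c "
from station import arm
print(arm.hand_in())"
```

```text
the job is handed in; nothing more can be done
None
```

The job is handed in, with no verdict returned: the sleeve is seated on the collar, the mill is about 2–4 mm off the pointer line (limit 10 mm), the gripper still holds the sleeve at about 25 N, and all the jars stood upright in the last picture.

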